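Clip the loose sample tube into the rack

TASK

Take the loose amber sample tube with the white cap out of the grey bench rest and press it sideways, lying level and roughly centred, down into the one empty place of the three-place clip rack, until it has snapped fully home in both of its spring clips. Let go of it and leave the two tubes that are already in the rack clipped where they are.

Things in the scene. Friction and masses are not known exactly. Their poses are not given: they have to be found in the camera images.
- tube_center (a point): Loose amber tube 150 mm long, 16 mm thick, 30 g, white cap (19 mm thick, last 22 mm) at its +x end. Point: on its axis (x), mid-length, 45 mm above the bench; any roll. It lies level in a V notch of a grey rest: plates 8 mm thick, 49 mm high, 45 mm either side of the point along x; between them free down to 6 mm. 75 mm beside it lies a black pen (13 x 133 mm), not wanted.
- empty_place (a point): Empty place of the rack: where a tube's centre lies when home, 48 mm above the bench. x: level, along the clipped tube (cap either way); z: up. Two steel clips, open upwards, 13 mm long, 32 mm either side along x; free between them down to 12 mm above the bench. Lips 12 mm apart, 8 mm above the point; steep wings, 35 mm apart at 25 mm above it, guide the tube in. Press down, 10 to 15 N, onto the stop.
- tube_b_center (a point): A tube like the loose one, already clipped in another place of the rack; point on its axis (x), mid-length. It must stay. The rack is a fixed grey plate, 130 x 230 x 8 mm, with three equal places side by side, 75 mm apart across the tubes; any of the three may be the empty one.
- tube_c_center (a point): A tube like the loose one, already clipped in the remaining place of the rack; point on its axis (x), mid-length. It must stay.
Not all that is in view belongs to the job. What is shaped like the part that bears tube_center but red is not meant.

How it is judged:
By the outcome, as a careful person would: the job done as asked, in the order asked, and still so for the second after the job is handed in, with the robot touching nothing.
It also fails if it takes over 35 s, if anything falls off the work surface, if the arm or the gripper's body presses on something with over 40 N, if the wrist force passes 120 N, or if a joint passes its speed limit or range.

ROBOT

A 6-joint arm with a two-finger parallel gripper is mounted at the origin on the work surface. World frame = base frame: x ahead of the robot, y to its left, z up, the work surface at z = 0. Lengths are in mm, angles in rad, forces in N, time in s.
With the tool pointing down it reaches from about 300 to 775 mm from the base axis. Payload 14.6 kg.
Tool frame: the origin (TCP) lies between the finger pads; the fingertips stand 11 mm ahead of it and the grasp point (between the pads) lies 8 mm behind it; z points along the fingers, y is the line along which they close (so a half turn about z gives the same grasp; the last joint's range is limited). The gripper opens to 94 mm and grips with 3 to 60 N. Pads are 16 mm wide; open, the fingers measure 119 mm over their backs; the gripper's body (75 mm by 177 mm) begins 78 mm behind the grasp point.
Start: joints at [1.119, 0.3, 1.521, -0, 1.321, -0.067], TCP at [206.452, 509.771, 216.446] pointing down, gripper open.
Joint ranges: [-3.03, 3.03], [-0.79, 2.21], [0.23, 2.52], [-1.04, 4.18], [0, 3.07], [-2.55, 2.55]. Speed limits (rad/s): [2.22, 2.22, 2.57, 3.14, 3.14, 3.14].

INTERFACE

Orientations are given as [roll, pitch, yaw] about the fixed x, y, z axes, in that order (R = Rz(yaw) Ry(pitch) Rx(roll)).
In Python, from cell import manip gives the robot as it stands. The module is installed in compiled form; this text tells all that it offers.
- The arm moves only by the tool arm_command, never from a script. Its argument "rows" is one flat list of numbers, 5 for each row, row after row: the shift along the world's x, y, z in mm, then the turn about the world's z in degrees, then the finger opening in mm, from 0 to 94. In form: [dx, dy, dz, twist, jaw, dx, dy, dz, twist, jaw, ...]. A call has 1 to 5 rows; each row shifts and turns the commanded pose from where the row before left it; what a row does not reach is not made up. A row lasts 1/8 s, in which the tool goes at most 62.5 mm and 10.7 degrees, less where a joint would pass 70% of its speed; a pose out of reach is approached as far as the arm can. A call is refused whole if a number of a shift passes 62.5 or a number of a turn 10.7, either way. A call with a gripper value outside its range is refused whole. The fingers move at their own pace and stop on an object; "newtons" is the grip in N (left out, the last holds). Time passes only in rows, so rows that do not move let the fingers close. It gives the time, the measured TCP pose, the force and the opening at its end, in the units of the state.
- manip.read_state(): the state, without advancing time (a new reading comes with each control period).
- manip.camera(name): name is "scene" or "top" or "wrist"; returns a dict with "image" (384x512x3 uint8, blue, green, red), "z_map" (384x512 float32, mm along the optical axis (not along the pixel's ray), 0 where there is no reading), "fx", "fy", "cx", "cy" (pixels), "D" ([k1, k2, p1, p2, k3] as OpenCV has them; the pictures are not rectified), "pose" (4x4, takes a point from camera to world coordinates). Camera axes: x right, y down, z forward; pixel columns grow to the right and rows downward; lengths in mm; the calibration is good to about 2 mm. A picture is of the moment at which its call begins.
- manip.sign_off(): hands the job in, once; it reports no verdict.
The state is a dict: "clock": time; "joints": joint angles; "qd": joint speeds; "effort": joint torques, N m; "eef_pos": TCP position; "eef_rot": TCP orientation; "wrist_force": force on the tool from outside, world axes, zero at the start; "moment": the same for the moment, N m; "finger_gap": finger opening in mm.
Only numpy, scipy, OpenCV 4.12 (cv2) and the standard library are available. Lean on these libraries where they do the work, as an engineer would, in place of code of your own. Each camera call takes 0.05 s, during which the arm holds its last target. There are 200 camera calls.

## Working session

There is one attempt and no reset: what is moved stays moved. The work goes in short steps, Python scripts to look and compute and a tool call to move; the robot and the scene stay as the last step left them, time stands still between calls to the robot, and variables do not carry over. Pictures are saved under pics/ and viewed, on a budget of 10 in all, crops included, one or two more only if the job needs it, and the job is handed in when it is done.

Besides the shell and the picture viewer there is one more tool, called after "Emit:" by a JSON object that holds its "method" and its "body", one argument or row to a line. arm_command: Moves the arm, as the interface text tells. Its arguments: {"type":"object","properties":{"rows":{"type":"array","items":{"type":"number"}},"newtons":{"type":"number"}},"required":["rows"]}

```bash
mkdir -p pics
cat > h.py <<'E'
import numpy as np, cv2, pickle
from cell import manip
def grab(n,tag=None):
    c=manip.camera(n)
    pickle.dump(c,open(f'pics/{tag or n}.pkl','wb')); cv2.imwrite(f'pics/{tag or n}.png',c['image']); return c
def load(t): return pickle.load(open(f'pics/{t}.pkl','rb'))
def ray(c,uv):
    K=np.array([[c['fx'],0,c['cx']],[0,c['fy'],c['cy']],[0,0,1]])
    p=cv2.undistortPoints(np.array(uv,float).reshape(-1,1,2),K,np.array(c['D'],float)).reshape(-1,2)
    return np.c_[p,np.ones(len(p))]
def on_plane(c,uv,z):
    P=np.array(c['pose']); d=ray(c,uv)@P[:3,:3].T; o=P[:3,3]
    return o+d*((z-o[2])/d[:,2])[:,None]
def depth_pts(c,uv):
    uv=np.array(uv).reshape(-1,2); P=np.array(c['pose']); z=c['z_map'][uv[:,1].astype(int),uv[:,0].astype(int)]
    return (ray(c,uv)*z[:,None])@P[:3,:3].T+P[:3,3]
E
python3 - <<'E'
from h import *
a=grab('top');b=grab('scene')
for c in(a,b):print(np.round(c['pose'],2).tolist(),c['fx'],c['D'])
cv2.imwrite('pics/both.png',cv2.resize(np.vstack([a['image'],b['image']]),None,fx=.78,fy=.78))
print(manip.read_state())
E
```

```text
[[-0.06, -0.98, 0.2, 247.54], [-1.0, 0.06, -0.01, 19.1], [-0.0, -0.2, -0.98, 1208.78], [0.0, 0.0, 0.0, 1.0]] 454.0005791410314 [0.03912182 0.         0.         0.         0.        ]
[[0.6, 0.59, -0.54, 1035.1], [0.8, -0.43, 0.42, -415.96], [0.02, -0.68, -0.73, 808.83], [0.0, 0.0, 0.0, 1.0]] 447.1114629696001 [-0.0158418  0.         0.         0.         0.       ]
{'clock': 0.1, 'joints': array([ 1.11941579e+00,  3.00395790e-01,  1.52147763e+00, -9.34174792e-06,
        1.32068972e+00, -6.66014036e-02]), 'qd': array([-0.00189411, -0.00156332,  0.00020814,  0.00038303, -0.00081247,
        0.0001099 ]), 'effort': array([-4.51261394e-04, -5.32649696e+01, -3.53285372e+01,  7.09011080e-02,
        2.35970237e-02, -5.02323883e-05]), 'eef_pos': array([206.36085768, 509.59743541, 215.97139315]), 'eef_rot': array([-3.14062371e+00, -5.55593405e-05,  2.75681581e+00]), 'wrist_force': array([-0.03823652, -0.65107224,  0.20507935]), 'moment': array([-0.02094228, -0.02139194,  0.00196135]), 'finger_gap': 93.48576219243729}
```

View pics/top.png

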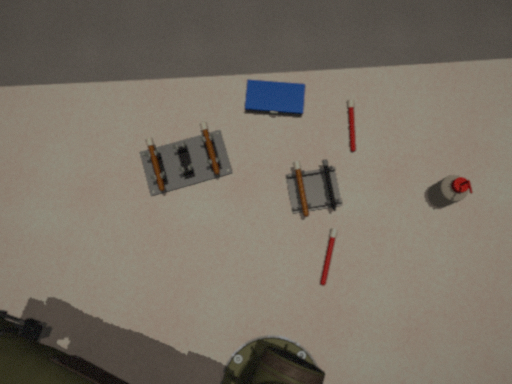

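View pics/scene.png

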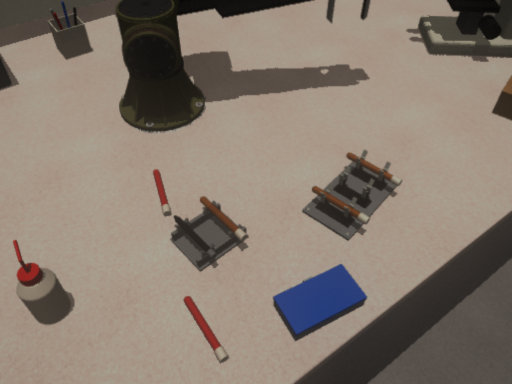

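The top view shows these candidates:
- Amber tube in the grey rest, about (300,190). This is the one to take.
- Black pen beside it, at (330,185).
- Red tubes at (351,125) and (328,257).
- Clipped amber tubes at (156,167) and (211,151).

The empty place is the middle one, about (185,160). The scene view agrees: loose tube at (222,217), rack at (353,195). Next I'll measure by amber mask.

```bash
cat > m.py <<'E'
from h import *
def tubes(c,zs=46,amin=40,show=True):
    hsv=cv2.cvtColor(c['image'],cv2.COLOR_BGR2HSV)
    m=cv2.inRange(hsv,(7,130,60),(22,255,255)); m=cv2.morphologyEx(m,cv2.MORPH_CLOSE,np.ones((5,5)))
    n,l,s,ce=cv2.connectedComponentsWithStats(m); out=[]
    for i in range(1,n):
        if s[i,4]<amin: continue
        uv=np.argwhere(l==i)[:,::-1].astype(float)
        p=on_plane(c,uv,zs)[:,:2]; mu=p.mean(0); w,v=np.linalg.eigh(np.cov(p.T)); a=v[:,1]
        if a[0]<0:a=-a
        t=(p-mu)@a; d=(p-mu)@v[:,0]
        out.append((mu,a,t.min(),t.max()))
        dz=depth_pts(c,uv)[:,2]
        print(np.round(ce[i]),s[i,4],'mu',mu.round(1),'yaw',np.degrees(np.arctan2(a[1],a[0])).round(1),'t',t.min().round(1),t.max().round(1),'w',np.ptp(d).round(1),'z75',np.percentile(dz,[25,50,75]).round(0))
    return out
E
python3 - <<'E'
from m import *
for n in('top','scene'):
    c=load(n);print(n);tubes(c)
c=load('top');print(on_plane(c,[(185,161)],30))
cv2.imwrite('pics/crop.png',cv2.resize(c['image'][110:230,130:370],None,fx=3.2,fy=3.2,interpolation=cv2.INTER_CUBIC))
E
```

```text
top
[211. 152.] 224 mu [605.3 123.9] yaw 12.9 t -59.8 65.0 w 15.0 z75 [54. 55. 57.]
[156. 168.] 226 mu [569.7 270.1] yaw 13.1 t -61.6 64.7 w 14.8 z75 [53. 55. 57.]
[302. 192.] 239 mu [ 482.1 -108.2] yaw 5.8 t -61.4 61.4 w 14.3 z75 [51. 53. 54.]
scene
[508.  87.] 81 mu [579.4 864.2] yaw -65.5 t -56.3 31.6 w 23.4 z75 [78. 79. 80.]
[370. 166.] 87 mu [572.3 272.9] yaw 7.9 t -29.1 27.1 w 16.5 z75 [52. 54. 56.]
[337. 201.] 232 mu [609.5 127.2] yaw 12.8 t -64.5 57.0 w 16.5 z75 [53. 55. 57.]
[219. 214.] 260 mu [ 484.1 -109.3] yaw 5.4 t -63.4 56.8 w 14.3 z75 [51. 52. 54.]
[[589.4672823  196.06870928  30.        ]]
```

View pics/crop.png

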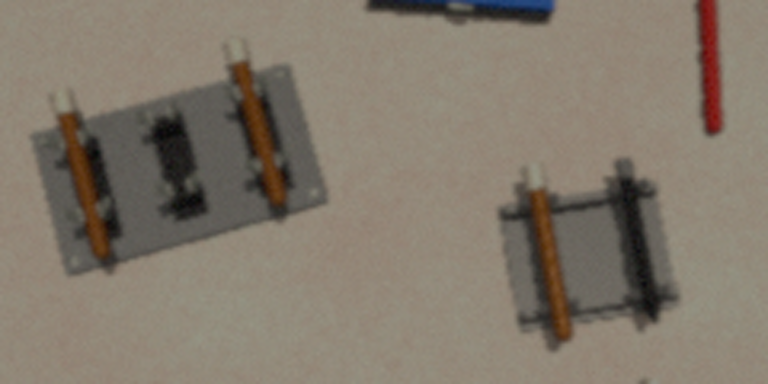

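The crop confirms the choice: the amber tube with its cap up, in the grey rest on the left at (548,260), pen to its right. The middle place of the rack is empty. I'll look at the rack with the wrist camera on the way.

Emit:
{"method": "arm_command", "body": {
  "rows": [35,-31,6,3.5,94,35,-31,6,3.5,94,35,-31,6,3.5,94,35,-31,6,3.5,94,35,-31,6,3.5,94]
}}

```text
clock: 0.72
eef_pos: [382.3, 353.6, 246.5]
eef_rot: [-3.141, -0.0, 3.064]
wrist_force: [0.2, 0.6, 0.6]
finger_gap: 94.1
```

Emit:
{"method": "arm_command", "body": {
  "rows": [35,-31,6,3.5,94,35,-31,6,3.5,94,35,-31,6,3.5,94,35,-31,6,3.5,94,35,-31,6,3.5,94]
}}

```text
clock: 1.35
eef_pos: [557.4, 198.6, 276.3]
eef_rot: [3.142, -0.001, -2.914]
wrist_force: [-0.1, -0.4, 0.0]
finger_gap: 94.2
```

Run:
```python
from m import *
s=manip.read_state();print(s['clock'],s['eef_pos'],np.degrees(s['eef_rot']))
c=grab('wrist','w1');print(np.round(c['pose'],2).tolist());tubes(c,48,200)
```

```text
1.35 [557.3764499  198.56110539 276.34866063] [ 1.79999558e+02 -3.21820956e-02 -1.66935200e+02]
[[-0.23, 0.94, 0.26, 481.46], [0.97, 0.22, 0.06, 180.71], [-0.0, 0.27, -0.96, 445.44], [0.0, 0.0, 0.0, 1.0]]
[59. 68.] 897 mu [ 481.2 -110.6] yaw 5.7 t -61.4 63.3 w 16.6 z75 [51. 53. 54.]
[302. 184.] 729 mu [567.9 267.6] yaw 12.8 t -59.4 67.9 w 15.6 z75 [54. 56. 56.]
[203. 186.] 680 mu [605.7 121.5] yaw 13.1 t -61.8 65.9 w 15.1 z75 [55. 56. 57.]
[ 87. 303.] 205 mu [865.5 -46.3] yaw -0.7 t -44.9 44.7 w 18.6 z75 [382. 384. 384.]
```

View pics/w1.png

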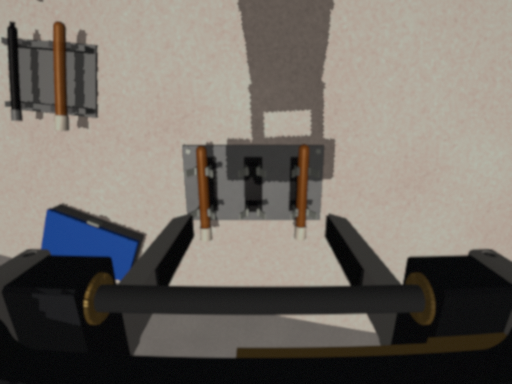

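The wrist view shows the rack with tubes at (203,186) and (302,184), and the empty clips at about (255,165) and (253,210). I'll locate the clips by their height, and the rack plate.

Run:
```python
from m import *
c=load('w1')
g=np.argwhere(np.ones(c['image'].shape[:2]))[:,::-1]
g=g[(g[:,0]>180)&(g[:,0]<330)&(g[:,1]>135)&(g[:,1]<235)]
p=depth_pts(c,g.astype(float))
a=np.array([np.cos(np.radians(13)),np.sin(np.radians(13))]);n=np.array([-a[1],a[0]])
m0=np.array([586.9,194.6]); q=np.c_[(p[:,:2]-m0)@a,(p[:,:2]-m0)@n,p[:,2]]
k=(np.abs(q[:,1])<25)&(q[:,2]>25)&(q[:,2]<90)
r=q[k]
for s in(r[r[:,0]<10],r[r[:,0]>=10]): print(len(s),'lo',s.min(0).round(1),'hi',s.max(0).round(1),'med',np.median(s,0).round(1))
hi=r[r[:,2]>48]; 
for s in(hi[hi[:,0]<10],hi[hi[:,0]>=10]):
  for u in (s[s[:,1]<0],s[s[:,1]>=0]): print('hi',len(u),u.mean(0).round(1) if len(u) else '', u.min(0).round(1),u.max(0).round(1))
# plate
hsv=cv2.cvtColor(c['image'],cv2.COLOR_BGR2HSV); mm=np.abs(q[:,2]-8)<4
pl=q[(q[:,2]>4)&(q[:,2]<14)]
print('plate',np.percentile(pl,[1,99],axis=0).round(1), 'z hist',np.histogram(q[:,2],bins=[-5,0,4,8,12,16,20,30,40,50,60,70,80])[0])
z=c['image'][135:235,180:330]; cv2.imwrite('pics/w1c.png',cv2.resize(z,None,fx=5,fy=5,interpolation=cv2.INTER_CUBIC))
```

```text
230 lo [-30.7 -17.9  30.4] hi [-20.   20.   74.7] med [-26.1   1.   59. ]
230 lo [ 32.4 -17.6  25.5] hi [44.  19.  74.6] med [37.   0.7 58. ]
hi 77 [-25.5 -11.8  64.6] [-30.7 -17.9  55.3] [-20.2  -5.8  74.3]
hi 78 [-25.6  13.5  64.9] [-30.7   7.3  48.1] [-20.   20.   74.7]
hi 69 [ 38.  -11.9  64.5] [ 32.5 -17.6  48.8] [43.7 -6.3 74.6]
hi 70 [38.  13.  63.8] [32.4  7.2 48.8] [44.  19.  74.6]
plate [[ -57.1 -112.4    6.5]
 [  69.6  112.3   13.6]] z hist [ 840 2855 1586 5102 1015   15   42  104  195 2033  345  216]
```

View pics/w1c.png

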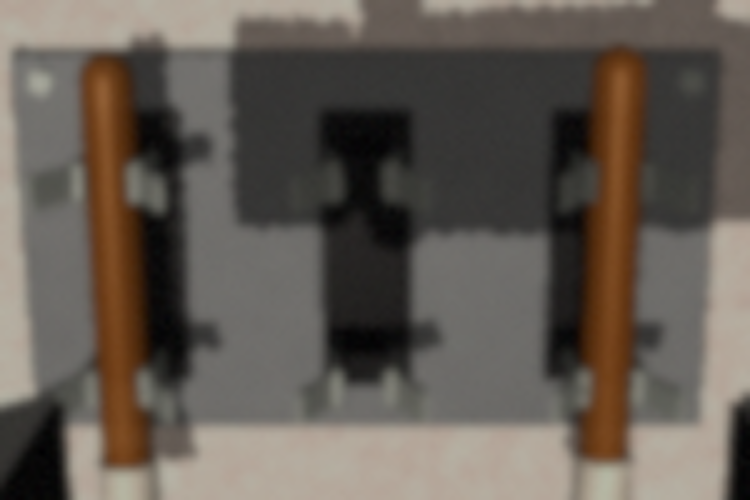

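Both clips read 64 mm apart with wings from -18 to +20, lips and wing tops at the expected height (75 top). So the empty place is about (592.8, 196.8), yaw 13°. Now to the loose tube.

Emit:
{"method": "arm_command", "body": {
  "rows": [-11,-51,-21,-1.2,60,-11,-51,-21,-1.2,60,-11,-51,-21,-1.2,60,-11,-51,-21,-1.3,60,-11,-51,-21,-1.3,60]
}}

```text
clock: 2.02
eef_pos: [500.7, -56.7, 170.7]
eef_rot: [3.142, -0.0, -3.024]
wrist_force: [1.1, -1.0, 0.3]
finger_gap: 59.8
```

Emit:
{"method": "arm_command", "body": {
  "rows": [-9,-51,-21,-1.3,60,0,0,0,0,60]
}}

```text
clock: 2.28
eef_pos: [491.1, -108.5, 148.9]
eef_rot: [3.141, -0.003, -3.051]
wrist_force: [0.9, 1.0, -0.0]
finger_gap: 59.8
```

Run:
```python
from m import *
s=manip.read_state();print(s['clock'],s['eef_pos'],np.degrees(s['eef_rot']),s['finger_gap'])
c=grab('wrist','w2');tubes(c,45,200)
```

```text
2.275 [ 491.10618588 -108.49731343  148.86191168] [ 1.79948016e+02 -1.60510284e-01 -1.74788562e+02] 59.82029775749355
[258. 180.] 1733 mu [ 481.  -110.6] yaw 5.9 t -61.7 67.7 w 16.1 z75 [51. 53. 53.]
[445. 265.] 270 mu [562.4 116.6] yaw 26.4 t -16.6 22.3 w 16.6 z75 [53. 55. 56.]
[147. 306.] 214 mu [ 648.3 -231.2] yaw -3.4 t -35.5 28.5 w 11.7 z75 [255. 256. 257.]
[371. 307.] 206 mu [624.6  40.2] yaw 12.7 t -36.3 27.7 w 11.3 z75 [255. 256. 257.]
```

View pics/w2.png

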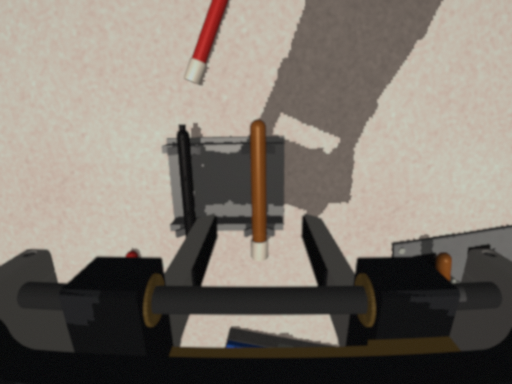

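Tube in the grip line at (258,180), cap at (260,250), pen at (185,180) clear of the fingers. Measured length 129 mm amber is right. Descend and grip.

Emit:
{"method": "arm_command", "body": {
  "rows": [2,-0.4,-40,0.7,60,2,-0.3,-40,0,60,0,0,-32,0,60,0,0,0,0,60,0,0,0,0,10],
  "newtons": 45
}}

```text
clock: 2.95
eef_pos: [497.4, -106.5, 39.9]
eef_rot: [-3.141, 0.002, -3.033]
wrist_force: [0.6, 0.6, -0.1]
finger_gap: 53.0
```

Emit:
{"method": "arm_command", "body": {
  "rows": [0,0,0,0,10,0,0,0,0,10,0,0,0,0,10]
}}

```text
clock: 3.32
eef_pos: [496.6, -107.0, 38.9]
eef_rot: [-3.141, 0.001, -3.034]
wrist_force: [0.3, -0.5, -0.9]
finger_gap: 23.4
```

Emit:
{"method": "arm_command", "body": {
  "rows": [0,0,0,0,10,0,0,0,0,10,0,0,0,0,10]
}}

```text
clock: 3.7
eef_pos: [497.1, -108.1, 39.2]
eef_rot: [-3.139, 0.002, -3.034]
wrist_force: [0.6, -7.2, 5.0]
finger_gap: 14.7
```

Emit:
{"method": "arm_command", "body": {
  "rows": [0,0,15,0,10,0,0,35,0,10,0,0,50,0,10,0,0,20,0,10,0,0,0,0,10]
}}

```text
clock: 4.32
eef_pos: [497.0, -107.0, 160.1]
eef_rot: [-3.141, 0.003, -3.034]
wrist_force: [0.1, 0.3, -1.3]
finger_gap: 15.1
```

Run:
```python
from m import *
s=manip.read_state();print(s['clock'],s['eef_pos'],np.degrees(s['eef_rot']),s['finger_gap'],s['wrist_force'])
c=grab('wrist','w3');z=s['eef_pos'][2]+8;o=tubes(c,z,300)
a=np.array([np.cos(s['eef_rot'][2]),np.sin(s['eef_rot'][2])])*-1;n=np.array([-a[1],a[0]])
for mu,ax,lo,hi in o[:2]: 
  for t in(lo,hi): d=mu+ax*t-s['eef_pos'][:2]; print('end in tool',(d@a).round(1),(d@n).round(1))
```

```text
4.325 [ 496.97886209 -106.96766185  160.1324381 ] [-1.79939522e+02  1.64822889e-01 -1.73842494e+02] 15.102616292455973 [ 0.10905394  0.33442583 -1.29634723]
[259. 198.] 4111 mu [ 471.7 -110. ] yaw 6.1 t -52.2 61.9 w 15.9 z75 [172. 174. 175.]
[437. 263.] 392 mu [504.1  16.8] yaw 19.6 t -13.5 16.7 w 9.8 z75 [53. 55. 56.]
end in tool -77.7 -0.2
end in tool 36.4 -0.4
end in tool 7.3 119.1
end in tool 36.6 126.1
```

View pics/w3.png

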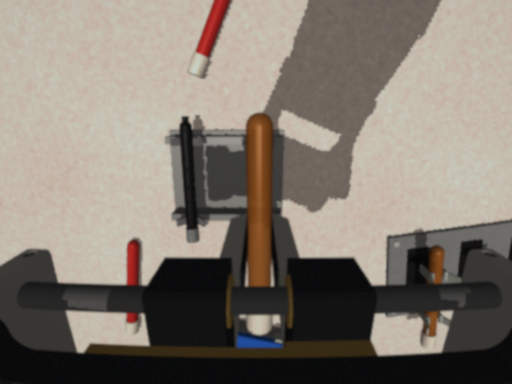

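Tube is held, centred between the pads at (259,198). The rest is left with only the pen. Moving above the empty place.

Emit:
{"method": "arm_command", "body": {
  "rows": [16,50,-4,1.2,10,16,51,-4,1.2,10,16,51,-4,1.2,10,16,51,-4,1.1,10,16,51,-4,1.1,10],
  "newtons": 55
}}

```text
clock: 5.0
eef_pos: [576.1, 148.8, 136.7]
eef_rot: [3.142, -0.002, -2.932]
wrist_force: [0.8, -0.9, -0.5]
finger_gap: 14.5
```

Emit:
{"method": "arm_command", "body": {
  "rows": [17,50,-8,1.1,10,0,0,0,0,10,0,0,0,0,10]
}}

```text
clock: 5.38
eef_pos: [592.8, 196.6, 129.1]
eef_rot: [-3.141, -0.002, -2.914]
wrist_force: [0.7, -1.0, -0.5]
finger_gap: 14.6
```

```bash
cat > rel.py <<'E'
from m import *
import sys
s=manip.read_state();print(s['clock'],s['eef_pos'].round(1),np.degrees(s['eef_rot']).round(2),s['finger_gap'],s['wrist_force'].round(1))
c=grab('wrist',sys.argv[1]);e=s['eef_pos']
g=np.argwhere(c['z_map']>0)[:,::-1].astype(float);p=depth_pts(c,g)
y=s['eef_rot'][2]+np.pi;a=np.array([np.cos(y),np.sin(y)]);n=np.array([-a[1],a[0]])
q=np.c_[(p[:,:2]-e[:2])@a,(p[:,:2]-e[:2])@n,p[:,2]]
T=q[(abs(q[:,1])<12)&(q[:,2]>e[2]-2)&(q[:,2]<e[2]+25)&(q[:,0]<-20)]
print('tube x',T[:,0].min().round(1),'y',np.percentile(T[:,1],[2,98]).round(1))
for x in(-70,-60,-50,-40,-30):
  u=T[abs(T[:,0]-x)<3]; print(x,'top z',np.percentile(u[:,2],90).round(1),'ymid',u[:,1].mean().round(1))
C=q[(abs(q[:,1])<26)&(q[:,2]>50)&(q[:,2]<80)&(q[:,2]<e[2]-15)&(abs(q[:,0])<45)]
for S in(C[C[:,0]<0],C[C[:,0]>=0]):
  if len(S):print('clip',len(S),S.min(0).round(1),S.max(0).round(1))
tubes(c,48,200)
E
python3 rel.py w4; python3 -c "
from m import *
c=grab('top','t2');tubes(c,48)"
```

```text
5.375 [592.8 196.6 129.1] [-1.7999e+02 -1.3000e-01 -1.6694e+02] 14.584282928738743 [ 0.7 -1.  -0.5]
tube x -78.2 y [-7.5  7.5]
-70 top z 144.4 ymid -0.1
-60 top z 144.3 ymid -0.2
-50 top z 144.2 ymid -0.0
-40 top z 144.2 ymid -0.0
-30 top z 144.1 ymid 0.0
clip 241 [-36.2 -19.   61.7] [-26.   19.2  74.6]
[259. 198.] 4201 mu [595.7 196.9] yaw 13.0 t -81.3 96.4 w 24.9 z75 [141. 143. 144.]
[338. 188.] 1945 mu [567.8 268. ] yaw 13.4 t -60.0 69.6 w 16.3 z75 [54. 56. 56.]
[180. 191.] 1861 mu [605.  121.1] yaw 12.8 t -60.5 70.1 w 15.7 z75 [55. 56. 57.]
[229. 304.] 201 mu [719.5 192. ] yaw 9.7 t -35.6 31.5 w 6.1 z75 [234. 236. 237.]
[289. 304.] 205 mu [705.1 256.3] yaw 16.5 t -34.9 31.1 w 7.2 z75 [234. 236. 237.]
[252. 350.] 2209 mu [778.6 230.3] yaw -75.9 t -146.1 200.1 w 19.8 z75 [243. 243. 244.]
[212. 157.] 195 mu [592.  120.5] yaw 12.1 t -47.3 44.5 w 17.1 z75 [53. 55. 57.]
```

The held tube is level (top 144.1 to 144.4), and its axis is within 0.2 mm of the clip centreline. I'll shift 2 mm along the tube and lower.

Emit:
{"method": "arm_command", "body": {
  "rows": [2,0.5,-30,0,10,0,0,-30,0,10,0,0,-8,0,10,0,0,0,0,10]
}}

```text
clock: 5.98
eef_pos: [595.6, 197.0, 62.9]
eef_rot: [-3.142, 0.0, -2.915]
wrist_force: [-0.2, -0.0, -0.1]
finger_gap: 15.0
```

Emit:
{"method": "arm_command", "body": {
  "rows": [0,0,-3,0,10,0,0,-3,0,10,0,0,-2,0,10,0,0,0,0,10]
}}

```text
clock: 6.48
eef_pos: [596.0, 197.3, 55.3]
eef_rot: [-3.141, 0.001, -2.914]
wrist_force: [0.9, -3.7, 4.6]
finger_gap: 14.7
```

Emit:
{"method": "arm_command", "body": {
  "rows": [0,0,-2,0,10,0,0,-2,0,10,0,0,0,0,10]
}}

```text
clock: 6.85
eef_pos: [596.8, 197.8, 52.3]
eef_rot: [-3.142, 0.004, -2.914]
wrist_force: [1.2, -2.1, 11.3]
finger_gap: 14.3
```

Emit:
{"method": "arm_command", "body": {
  "rows": [0,0,-2,0,10,0,0,-2,0,10,0,0,0,0,10]
}}

```text
clock: 7.22
eef_pos: [596.3, 197.7, 47.2]
eef_rot: [-3.141, 0.002, -2.914]
wrist_force: [3.9, -0.6, 4.1]
finger_gap: 14.8
```

Emit:
{"method": "arm_command", "body": {
  "rows": [0,0,-2,0,10,0,0,-2,0,10,0,0,0,0,10]
}}

```text
clock: 7.6
eef_pos: [595.0, 197.5, 42.0]
eef_rot: [3.141, -0.001, -2.914]
wrist_force: [-0.9, -0.8, 0.8]
finger_gap: 14.5
```

Emit:
{"method": "arm_command", "body": {
  "rows": [0,0,-2,0,10,0,0,0,0,10]
}}

```text
clock: 7.85
eef_pos: [595.2, 197.6, 41.7]
eef_rot: [3.142, -0.001, -2.914]
wrist_force: [-8.5, -3.9, 17.2]
finger_gap: 15.0
```

It snapped in and now sits on the stop at 17 N. One more small press, then check level.

Emit:
{"method": "arm_command", "body": {
  "rows": [0,0,-1,0,10,0,0,0,0,10]
}}

```text
clock: 8.1
eef_pos: [595.3, 197.7, 41.6]
eef_rot: [3.142, -0.0, -2.914]
wrist_force: [-13.4, -5.8, 25.4]
finger_gap: 14.5
```

```bash
python3 rel.py w5 | head -8
```

```text
8.1 [595.3 197.7  41.6] [ 1.8000e+02 -1.0000e-02 -1.6694e+02] 14.52595474763435 [-13.4  -5.8  25.4]
tube x -78.8 y [-10.7  10.5]
-70 top z 56.9 ymid -0.2
-60 top z 56.7 ymid -0.3
-50 top z 56.9 ymid -0.1
-40 top z 59.3 ymid -0.0
-30 top z 61.3 ymid -0.1
[259. 198.] 4110 mu [571.  191.5] yaw 13.1 t -53.2 62.4 w 16.5 z75 [54. 55. 56.]
```

Level, tube top 56.8 mm (48+8 expected 56). Relieve, release, retreat and look.

Emit:
{"method": "arm_command", "body": {
  "rows": [0,0,2,0,10,0,0,0,0,40,0,0,0,0,40,0,0,0,0,40,0,0,0,0,40]
}}

```text
clock: 8.78
eef_pos: [595.4, 197.6, 41.2]
eef_rot: [3.142, -0.0, -2.914]
wrist_force: [-0.3, 0.1, 0.0]
finger_gap: 39.9
```

Emit:
{"method": "arm_command", "body": {
  "rows": [0,0,20,0,40,0,0,40,0,40,0,0,50,0,40,-40,-10,40,0,40,0,0,0,0,40]
}}

```text
clock: 9.4
eef_pos: [555.4, 187.7, 196.7]
eef_rot: [3.141, 0.007, -2.914]
wrist_force: [0.9, 1.0, 0.2]
finger_gap: 39.8
```

Run:
```python
from m import *
s=manip.read_state();print(s['clock'],s['eef_pos'].round(1),s['finger_gap'],s['wrist_force'].round(1))
c=grab('wrist','w6');o=tubes(c,48,300)
for mu,a,lo,hi in o[:3]:
  n=np.array([-a[1],a[0]]);g=np.argwhere(c['z_map']>0)[:,::-1].astype(float);p=depth_pts(c,g);d=p[:,:2]-mu
  print([np.percentile(p[(abs(d@a-x)<4)&(abs(d@n)<4)&(p[:,2]<70),2],80).round(1) for x in(-55,-45,0,15,55)])
c2=grab('scene','s6');tubes(c2,48)
a=c['image'][90:330,120:440];b=c2['image'][130:250,280:440]
cv2.imwrite('pics/f.png',np.vstack([cv2.resize(a,(640,300)),cv2.resize(b,(640,300))]) if 0 else np.hstack([cv2.resize(a,(400,300)),cv2.resize(b,(400,300),interpolation=cv2.INTER_CUBIC)]))
```

```text
9.4 [555.4 187.7 196.7] 39.81408601869106 [0.9 1.  0.2]
[259. 198.] 1161 mu [578.6 193.2] yaw 12.9 t -60.5 69.1 w 16.4 z75 [54. 56. 56.]
[321. 197.] 1004 mu [561.3 266.4] yaw 13.5 t -53.3 68.2 w 16.5 z75 [54. 56. 56.]
[197. 200.] 934 mu [598.1 119.5] yaw 12.2 t -53.6 67.0 w 15.2 z75 [55. 56. 56.]
[np.float64(56.6), np.float64(56.8), np.float64(56.8), np.float64(56.7), np.float64(56.7)]
[np.float64(53.1), np.float64(56.8), np.float64(56.7), np.float64(56.7), np.float64(56.6)]
[np.float64(54.0), np.float64(56.7), np.float64(57.2), np.float64(56.7), np.float64(56.8)]
[508.  87.] 81 mu [580.9 860.9] yaw -64.4 t -56.2 33.9 w 23.9 z75 [78. 79. 80.]
[364. 163.] 137 mu [557.4 266.9] yaw 12.2 t -46.4 43.4 w 16.8 z75 [52. 54. 56.]
[350. 181.] 244 mu [581.7 196.9] yaw 13.4 t -61.7 61.3 w 17.4 z75 [52. 55. 56.]
[336. 201.] 255 mu [608.3 125.2] yaw 13.0 t -63.7 59.2 w 16.7 z75 [53. 55. 56.]
```

View pics/f.png

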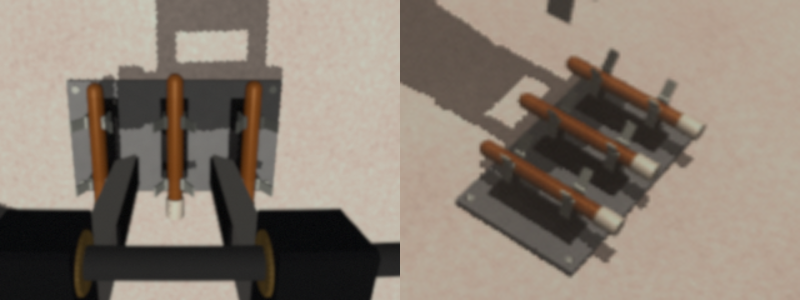

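All three tubes lie parallel in the rack, with the new one in the middle at (175,140) in the left half. It is level at the same 56.7 mm top height as its neighbours, and its centre is at (592.7, 196.4). Handing in.

```bash
python3 -c "
from cell import manip
print(manip.sign_off())"
```

```text
the job is handed in; nothing more can be done
None
```

I took the loose amber tube from the grey rest and pressed it into the middle, empty place of the rack. I then let go, backed the gripper off to about 197 mm and handed the job in. The last clock reading was 9.4 s.

- **Snap:** the force rose to about 11 N at the lips and fell to about 1 N as the tube went in. It then climbed to 25 N against the stop, at the expected height.
- **Final position:** the tube's top reads 56.6 to 56.8 mm all along its length, so it is level. Its two neighbours read 56.6 to 57.2 mm in their clips. Its centre is within about 1 mm of the measured clip centre.
- **Neighbours:** both tubes already in the rack are still clipped in and level. Single readings of 53.1 and 54.0 mm at the far end of each come from the tube's rounded end or the part hidden by the fingers.
- **Pen:** it was still in the rest after the lift.

The cameras and the pose readings disagreed by 1 to 3 mm, within the stated calibration and not enough to matter. No check failed.

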